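# Push an offcut through the flap of the offcut box

## Robot

A 6-joint arm with a two-finger parallel gripper is mounted at the origin on the work surface. World frame = base frame: x ahead of the robot, y to its left, z up, the work surface at z = 0. Lengths are in m, angles in rad, forces in N, time in s.
With the tool pointing down it reaches from about 0.35 to 0.775 m from the base axis. Payload 7.3 kg.
Tool frame: the origin (TCP) lies where the fingers leave the gripper's body, on its centre line; the fingertips stand robot.tip_extent ahead of it and the grasp point (between the pads) lies 47 mm ahead of it (robot.tip_extent is the distance from the TCP to the fingertips, in m); z points along the fingers, y is the line along which they close (so a half turn about z gives the same grasp; the last joint's range is limited). The gripper opens to 92 mm and grips with 3 to 60 N. Pads are 19 mm wide; open, the fingers measure 130 mm over their backs; the gripper's body (75 mm by 190 mm) begins 47 mm behind the grasp point.
Start: joints at [1.071, 0.342, 1.524, -0, 1.275, -0.146], TCP at [0.182, 0.493, 0.292] pointing down, gripper open.
Joint ranges: [-2.53, 2.53], [-0.77, 2.02], [0.04, 2.7], [-1, 4.14], [0.28, 2.66], [-3.11, 3.11]. Speed limits (rad/s): [2.57, 2.57, 3.14, 3.14, 3.14, 3.14].

## Interface

Orientations are given as [roll, pitch, yaw] about the fixed x, y, z axes, in that order (R = Rz(yaw) Ry(pitch) Rx(roll)).
In Python, from cell import robot gives the robot as it stands.
- The arm moves only by the tool move_arm, never from a script. Its argument "rows" is text: rows parted by semicolons, each of 6 numbers parted by spaces: the shift along the tool's x, y, z as a fraction of full scale, then the turn, a rotation vector about the tool's x, y, z as a fraction of full scale. A call has 1 to 10 rows; each row shifts and turns the commanded pose from where the row before left it, along the tool's axes as they then stand; what a row does not reach is not made up. Full scale, the value 1, is 75 cm for a shift and pi/4 rad for a turn. A row lasts 1/8 s, in which the tool goes at most 62.5 mm and 10.7 degrees, less where a joint would pass 70% of its speed; a pose out of reach is approached as far as the arm can. A call with a number of a shift or a turn outside -1 to 1 is refused whole. A call with a gripper value outside its range is refused whole. "fingers" is the opening in per cent of the stroke, from 0 (shut) to 100 (fully open), set as the call begins (left out, the last holds). The fingers move at their own pace and stop on an object; "grip_force" is the grip in N (left out, the last holds). Time passes only in rows, so rows that do not move let the fingers close. It gives the time, the measured TCP pose, the force, the opening and the grip force at its end, in the units of the state.
- robot.sense(): the state, without advancing time (a new reading comes with each control period).
- robot.camera(name): name is "side" or "top"; returns the picture (400x640x3 uint8, red, green, blue); there is no depth.
- robot.camera_params(name): a dict with "fx", "fy", "cx", "cy" (pixels), "cam_to_world" (4x4, takes a point from camera to world coordinates). Camera axes: x right, y up, looking along -z (the intrinsics and any distortion apply to the point x, -y, -z); pixel columns grow to the right and rows downward; lengths in m; the calibration is good to about 2 mm. A picture is of the moment at which its call begins. camera_params takes no time and is no camera call.
- robot.close_job(): hands the job in; it is judged then, once.
The state is a dict: "clock": time; "joint_pos": joint angles; "joint_vel": joint speeds; "joint_efforts": joint torques, N m; "position": TCP position; "eef_rot": TCP orientation; "ft_force": force on the tool from outside, world axes, zero at the start; "ft_torque": the same for the moment, N m; "grip_width": opening from 0.0 (shut) to 1.0 (fully open); "gripper_force": force on a finger pad.
Only numpy, scipy, OpenCV 4.12 (cv2) and the standard library are available. Lean on these libraries where they do the work, as an engineer would, in place of code of your own. Each camera call takes 0.05 s, during which the arm holds its last target. There are 200 camera calls.

## Task

On the feed deck of the offcut box lie two wooden blocks, each in its own lane in front of a hanging flap. Push the plain block (the one without the round peg) along its lane and through its flap until it drops into the box, only pushing and never lifting it, then draw the fingers back out so that the flap swings shut. Leave the block with the peg and everything else where it is.

Things in the scene. Friction and masses are not known exactly. Their poses are not given: they have to be found in the camera images.
- drop_box: The offcut box, a fixed wooden fixture. Origin on the table, under the middle of the flaps' plane; x is the feed direction (away from the robot), y left, z up. A grey feed deck, top 110 mm above the table, runs from x = -170 to +34 mm. Rails and a middle divider, 12 mm high, part it in two lanes 120 mm wide, centred at y = +65 and -65 mm. Behind the flaps is a walled bin with a clear roof and a clear far wall (top 185 mm up).
- left_mouth (a point): Point on the deck's top, in the flap plane (box x = 0), middle of the left lane (box y = +65 mm). Above it a header bar 12 mm thick crosses both lanes, underside 171 mm and top 181 mm above the table (61 mm clear over the deck); a post 10 mm wide stands between the flaps.
- right_mouth (a point): The same for the right lane (box y = -65 mm).
- flap_left (a joint): Left flap: light aluminium sheet 112 mm wide, 54 mm high, 3 mm thick, 25 g, on a hinge 169 mm above the table, under the header. In rad: 0 hanging shut, grows as its lower edge swings into the box (feed direction), stop at 1.5. It cannot swing towards the robot; gravity closes it (under 1 N opens it).
- flap_right (a joint): Right flap, the same as the left one, in the right lane.
- offcut: The plain block to push: bare wood planed smooth (friction about 0.3), 90 x 45 x 30 mm (its x, y, z), about 90 g. Origin at the centre of its underside, on the deck; it lies lengthwise in one of the two lanes, 15 to 45 mm short of the flap and up to about 0.2 rad askew.
- offcut_center (a point): Centre of the plain block, 15 mm above its underside.
- drop_edge (a point): Middle of the deck's far edge (box x = 34 mm, y = 0), on the deck's top. Past this sheer edge lies the bin, x = 34 to 210 mm, its floor 6 mm above the table: a block pushed until its middle is past the edge (its rear end within some 10 mm of the flap plane) tips over and drops in. Push until it has dropped.
- peg_block: The block to leave alone: same wood and size, 90 x 45 x 30 mm, but with a round wooden peg 20 mm thick standing 40 mm up from the middle of its top. Origin at the centre of its underside; it lies in the other lane.
- tape_roll: Bystander: cardboard ring 80 mm across, 25 mm high, on the table left of the feed deck; origin at the centre of its underside.
- screw_jar: Bystander: glass jar 56 mm across, 75 mm high, on the table left of the feed deck; origin at the centre of its underside.
- sanding_block: Bystander: cork block 100 x 60 x 32 mm on the table right of the feed deck; origin at the centre of its underside.
- glue_bottle: Bystander: white bottle 56 mm across, 140 mm high; origin at the centre of its underside.
- screwdriver: Bystander: screwdriver lying on the table at the right.
- dust_brush: Bystander: brush lying on the table at the left.
- tin: Bystander: open steel tin 80 mm across, 90 mm high; origin at the centre of its underside.
Not all that is in view belongs to the job. What is shaped like the offcut but blue is not meant.

How it is judged:
On the way, in this order (a step that is already met when the one before it is completed fails the run):
1. a flap is pushed well open (over 0.5 rad) (value of joint any of flap_left, flap_right above 0.5 rad), for 0.1 s.
2. the plain block is in the bin, below the deck's level (x of offcut_center in the frame of drop_box between 0.04 and 0.21 m and y of offcut_center in the frame of drop_box between -0.125 and 0.125 m and z of offcut_center in the frame of drop_box below 0.09 m), for 0.1 s.
At the end, for the whole second after the job is handed in: The plain block rests inside the bin (its centre past the deck's edge, between the walls and at least 20 mm below the deck's top), both flaps hang shut (within 0.08 rad), and the block with the peg is within 20 mm of where it was (all of step 2 and linear speed of offcut below 0.03 m/s and value of joint each of flap_left, flap_right below 0.08 rad and distance of peg_block from where it was at the start of the episode below 0.02 m); the robot touches nothing.
It fails at once if the plain block is lifted (its centre more than 25 mm above where it lies on the deck) (height (world z) of offcut_center above 0.15 m).
It fails at once if the block with the peg is moved more than 20 mm (distance of peg_block from where it was at the start of the episode above 0.02 m).
It fails at once if another bystander is moved more than 30 mm (distance of any of tape_roll, screw_jar, sanding_block, glue_bottle, screwdriver, dust_brush, tin from where it was at the start of the episode above 0.03 m).
It also fails if it takes over 32 s, if anything falls off the work surface, if the arm or the gripper's body presses on something with over 40 N, if the wrist force passes 120 N, or if a joint passes its speed limit or range.

## Working session

There is one attempt and no reset: what is moved stays moved. The work goes in short steps, Python scripts to look and compute and a tool call to move; the robot and the scene stay as the last step left them, time stands still between calls to the robot, and variables do not carry over. Pictures are saved under pics/ and viewed, at most 10 in all, crops included, and the job is handed in when it is done.

Besides the shell and the picture viewer there is one more tool, called after "Request:" by a JSON object that holds its "op" and its "data". move_arm: Moves the arm, as the interface text tells. Shift numbers are shares of 75 cm and turn numbers shares of pi/4 rad, none past 1 either way. Its arguments: {"type":"object","properties":{"rows":{"type":"string"},"fingers":{"type":"number"},"grip_force":{"type":"number"}},"required":["rows"]}

```bash
mkdir -p pics; python3 - <<'E'
from cell import robot
import cv2
for n in("top","side"):
    cv2.imwrite(f"pics/{n}0.png",robot.camera(n)[:,:,::-1]); p=robot.camera_params(n); print(n,p)
s=robot.sense(); print(s, robot.tip_extent)
E
```

```text
top {'fx': 426.71463506288114, 'fy': 426.71463506288114, 'cx': 320.51930489369875, 'cy': 190.63058208824162, 'cam_to_world': array([[-0.01283249,  0.98584982, -0.16713905,  0.33798167],
       [-0.99991   , -0.01330594, -0.00171309, -0.02756618],
       [-0.00391279,  0.16710203,  0.98593185,  1.44431514],
       [ 0.        ,  0.        ,  0.        ,  1.        ]])}
side {'fx': 505.3211290912121, 'fy': 505.3211290912121, 'cx': 312.4537783513593, 'cy': 196.45348812994968, 'cam_to_world': array([[-0.98531057,  0.12298778, -0.11847825,  0.35711482],
       [-0.16996313, -0.63879934,  0.75036521,  1.22947675],
       [ 0.01660193,  0.7594797 ,  0.65031912,  1.20282448],
       [ 0.        ,  0.        ,  0.        ,  1.        ]])}
{'clock': 0.1, 'joint_pos': array([ 1.07098418e+00,  3.42626080e-01,  1.52492131e+00,  1.25306027e-05,
        1.27539438e+00, -1.46019817e-01]), 'joint_vel': array([-0.00079436, -0.00273242, -0.00179466,  0.00112786, -0.00054316,
        0.00134485]), 'joint_efforts': array([ 2.99194871e-03, -4.32006919e+01, -2.44694352e+01,  7.21384515e-02,
        5.25687612e-02, -6.08989467e-05]), 'position': array([0.18174369, 0.49224669, 0.29162846]), 'eef_rot': array([-3.14025964e+00, -2.08153752e-04,  2.78779653e+00]), 'ft_force': array([-0.24824006, -0.19628788, -0.05238133]), 'ft_torque': array([-0.03908751,  0.00255751,  0.02303939]), 'gripper_force': 0.0, 'grip_width': 1.0012459793252841} 0.0655
```

View pics/top0.png

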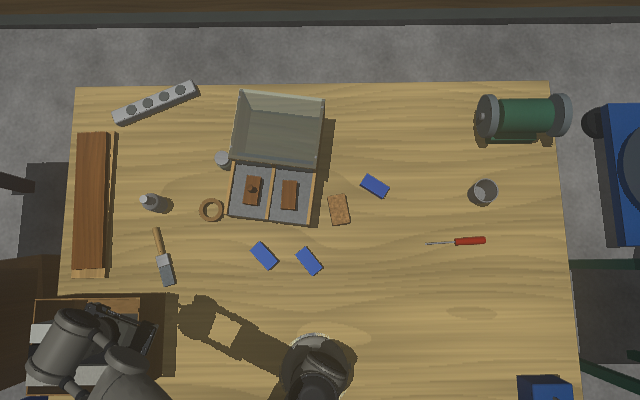

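View pics/side0.png

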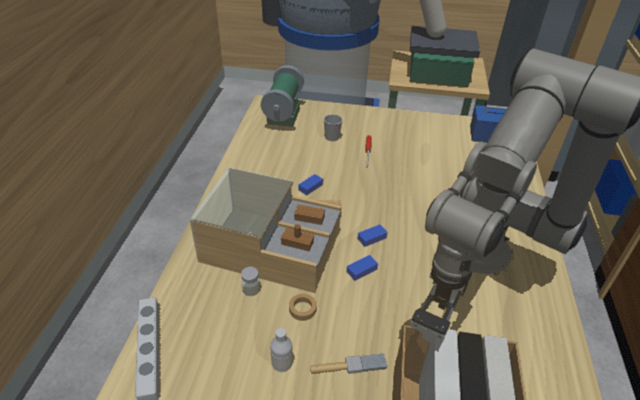

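The two brown blocks are at top (253,190) and (289,195). The first shows a round peg, which the side view confirms at (297,238). The plain one at top (289,195) / side (310,214) in the right lane is therefore the offcut. The blue blocks at (264,255), (309,261) and (375,186) are not meant. I'll confirm this in an enlarged crop and measure.

```bash
cat > h.py <<'E'
import numpy as np, cv2
from cell import robot
def ray(n,u,v,z):
    p=robot.camera_params(n); T=p["cam_to_world"]
    d=T[:3,:3]@np.array([(u-p["cx"])/p["fx"],-(v-p["cy"])/p["fy"],-1.]); o=T[:3,3]
    return o+d*(z-o[2])/d[2]
def proj(n,P):
    p=robot.camera_params(n); T=p["cam_to_world"]
    c=T[:3,:3].T@(np.array(P)-T[:3,3]); return p["cx"]+p["fx"]*c[0]/-c[2], p["cy"]+p["fy"]*c[1]/c[2]
def brown(im,lo=(0,90,30),hi=(16,255,150)):
    return cv2.inRange(cv2.cvtColor(im,cv2.COLOR_RGB2HSV),lo,hi)
E
python3 - <<'E'
from h import *
im=cv2.imread("pics/top0.png")[:,:,::-1].copy()
hsv=cv2.cvtColor(im,cv2.COLOR_RGB2HSV)
print("plain",hsv[195,289],"deck",hsv[215,290],"rail",hsv[195,270],"table",hsv[230,390])
m=brown(im); m[:150]=0; m[230:]=0; m[:,:225]=0; m[:,325:]=0
for c in cv2.findContours(m,0,2)[0]:
    if cv2.contourArea(c)>100:
        r=cv2.minAreaRect(c); b=cv2.boxPoints(r); print(r)
        for q in b: print(q.round(1), ray("top",*q,0.14).round(4))
g=cv2.inRange(hsv,(0,0,60),(180,50,255)); g[:168]=0; g[228:]=0; g[:,:225]=0; g[:,325:]=0
for c in cv2.findContours(g,0,2)[0]:
    if cv2.contourArea(c)>200:
        r=cv2.minAreaRect(c); b=cv2.boxPoints(r); print("deck",r)
        for q in b: print(q.round(1), ray("top",*q,0.11).round(4))
cv2.imwrite("pics/c1.png",cv2.resize(im[150:235,215:335,::-1],None,fx=6,fy=6,interpolation=cv2.INTER_CUBIC))
E
```

```text
plain [ 15 140 113] deck [ 30   2 115] rail [ 18 120 166] table [ 21 107 153]
((288.49560546875, 194.56639099121094), (14.634180068969727, 29.53443717956543), 3.814074993133545)
[280.2 208.8] [0.504  0.0995 0.14  ]
[282.2 179.3] [0.5964 0.0937 0.14  ]
[296.8 180.3] [0.5927 0.0482 0.14  ]
[294.8 209.8] [0.5004 0.0546 0.14  ]
((251.7567596435547, 189.95945739746094), (15.289106369018555, 29.59181785583496), 9.462322235107422)
[241.8 203.3] [0.5227 0.2182 0.14  ]
[246.6 174.1] [0.6145 0.2047 0.14  ]
[261.7 176.6] [0.6059 0.1575 0.14  ]
[256.9 205.8] [0.5143 0.1716 0.14  ]
deck ((290.3275451660156, 194.54367065429688), (37.79882049560547, 56.10349655151367), 7.594643592834473)
[267.9 219.9] [0.4735 0.141  0.11  ]
[275.3 164.2] [0.652  0.1186 0.11  ]
[312.8 169.2] [ 0.6339 -0.0013  0.11  ]
[305.4 224.8] [0.4562 0.0236 0.11  ]
deck ((249.47056579589844, 191.19773864746094), (36.933048248291016, 52.232383728027344), 8.47114372253418)
[227.4 214.3] [0.4926 0.2687 0.11  ]
[235.1 162.6] [0.659  0.2479 0.11  ]
[271.6 168.1] [0.6395 0.1305 0.11  ]
[263.9 219.7] [0.4739 0.1536 0.11  ]
```

View pics/c1.png

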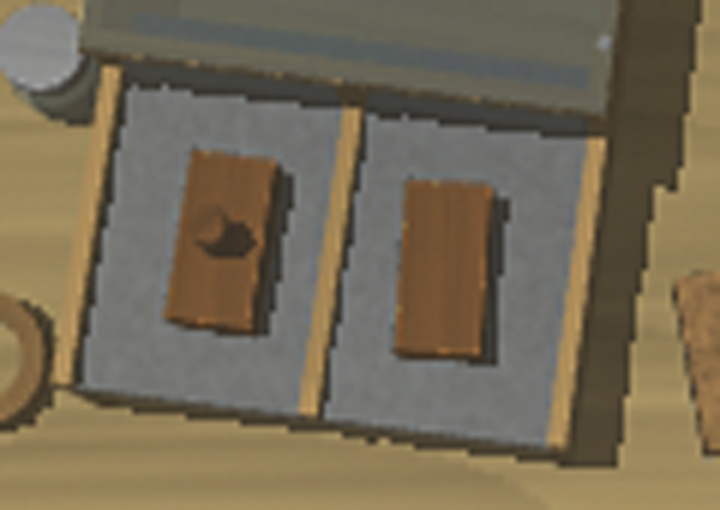

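The crop confirms it. The plain block is in the right lane at crop (445,268) and the pegged block in the left lane at (225,240). Box yaw is about -0.135, the right mouth is at about (0.633, 0.059), and the offcut is at about (0.548, 0.074).

The plan is to tilt the tool about 35° forward so the fingers reach under the header, then push along the lane.

Request:
{"op": "move_arm", "data": {"rows": "-.063 -.0493 0 0 0 0;-.063 -.0493 0 0 0 0;-.063 -.0493 0 0 0 0;-.063 -.0493 0 0 0 0;-.063 -.0493 0 0 0 0;-.063 -.0493 0 0 0 0;-.063 -.0493 0 0 0 0;-.063 -.0493 0 0 0 0;0 0 0 0 0 -.14;0 0 0 0 0 -.14", "fingers": 10}}

```text
clock: 1.35
position: [0.4341, 0.083, 0.2917]
eef_rot: [-3.142, -0.001, 3.009]
ft_force: [0.0, 0.7, -0.2]
grip_width: 0.101
gripper_force: 0.0
```

Request:
{"op": "move_arm", "data": {"rows": "0 0 0 0 -.195 0;0 0 0 0 -.195 0;0 0 0 0 -.195 0;0 0 0 0 -.195 0;0 0 0 0 0 0;0 0 0 0 0 0"}}

```text
clock: 2.1
position: [0.4345, 0.084, 0.2926]
eef_rot: [-3.141, 0.611, 3.007]
ft_force: [-0.2, -0.5, 0.5]
grip_width: 0.101
gripper_force: 0.0
```

```bash
cat > st.py <<'E'
from h import *
from scipy.spatial.transform import Rotation as Ro
M=np.array([.6335,.0594,.11]); B=Ro.from_euler('z',-.135).as_matrix()
s=robot.sense(); R=Ro.from_euler('xyz',s["eef_rot"]).as_matrix(); p=s["position"]
tip=p+R[:,2]*robot.tip_extent
print("t",s["clock"],"tcp",p.round(4),"tip in box",(B.T@(tip-M)).round(4),"F",s["ft_force"].round(1),"w",s["grip_width"])
print("tool axes in box\n",(B.T@R).round(3))
def shift(tipbox): # needed tool shift fraction to bring tip there
    return (R.T@(B@np.array(tipbox)+M-tip)/.75).round(4)
E
python3 - <<'E'
from st import *
print(shift([-.163,-.003,.011]))
im=robot.camera("top"); cv2.imwrite("pics/top1.png",cv2.resize(im[140:300,200:400,::-1],None,fx=3.5,fy=3.5))
E
```

```text
t 2.1 tcp [0.4345 0.084  0.2926] tip in box [-0.1629 -0.0024  0.1289] F [-0.2 -0.5  0.5] w 0.10106279803443048
tool axes in box
 [[-0.819 -0.001  0.573]
 [-0.001  1.     0.   ]
 [-0.573 -0.    -0.819]]
[ 0.0903 -0.0008  0.1288]
```

View pics/top1.png

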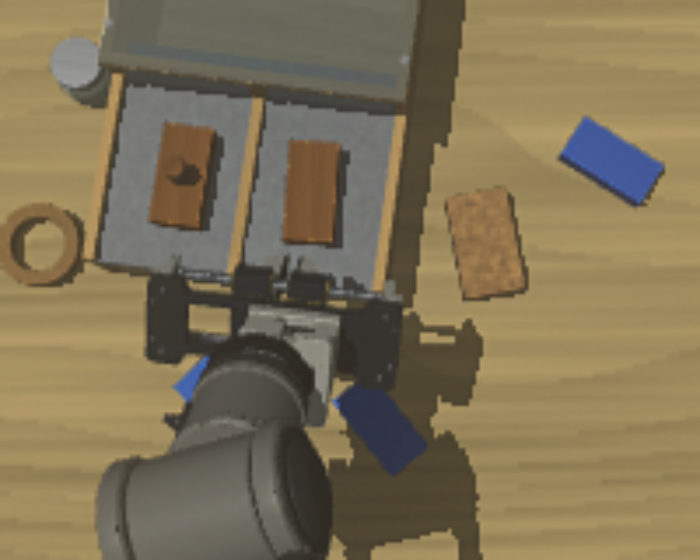

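The picture shows the open fingers at crop (290,275) behind the plain block at (312,190) and lined up with it. The lane is clear, so I'm lowering the tool.

Request:
{"op": "move_arm", "data": {"rows": ".03 0 .043 0 0 0;.03 0 .043 0 0 0;.03 0 .043 0 0 0;0 0 0 0 0 0;0 0 0 0 0 0"}}

```text
clock: 2.78
position: [0.4378, 0.1011, 0.2027]
eef_rot: [-3.106, 0.584, 3.008]
ft_force: [0.1, -0.5, 0.4]
grip_width: 0.1
gripper_force: 0.0
```

```bash
python3 - <<'E'
from st import *
print(shift([-.07,-.003,.011]))
im=robot.camera("top");im2=robot.camera("side")
a=cv2.resize(im[140:240,210:340,::-1],(780,600))[:,:400+0]
a=cv2.resize(im[145:245,215:345,::-1],(390,300)); b=cv2.resize(im2[160:290,190:359,::-1],(390,300))
cv2.imwrite("pics/c2.png",np.hstack([a,b]))
E
```

```text
t 2.775 tcp [0.4378 0.1011 0.2027] tip in box [-0.1635  0.0127  0.0381] F [ 0.1 -0.5  0.4] w 0.10016879853689149
tool axes in box
 [[-0.834  0.018  0.551]
 [-0.001  0.999 -0.035]
 [-0.552 -0.029 -0.834]]
[-0.084  -0.0176  0.0996]
```

View pics/c2.png

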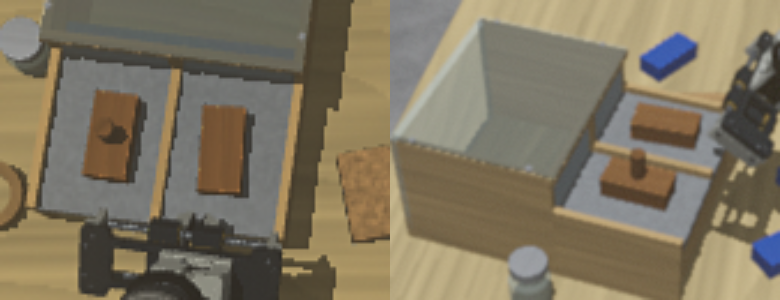

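```bash
python3 - <<'E'
from st import *
print(s["joint_pos"].round(3), s["joint_vel"].round(3))
E
```

```text
t 2.875 tcp [0.4376 0.101  0.2031] tip in box [-0.1636  0.0126  0.0385] F [ 1.2  0.2 -1. ] w 0.10133724227686337
tool axes in box
 [[-0.834  0.019  0.552]
 [ 0.     0.999 -0.035]
 [-0.552 -0.029 -0.833]]
[ 0.168  0.179  2.203 -0.784  0.284 -0.551] [ 0.    -0.006  0.009 -0.016 -0.002  0.021]
```

Joint 5 is at its lower limit (0.28), so a 35° tilt is out of reach here. About 17° is still enough to pass the header: front contact can reach about +7 mm and needs to reach -11 mm. I'll lift, re-tilt and descend.

Request:
{"op": "move_arm", "data": {"rows": "-.033 0 -.05 0 0 0;-.033 0 -.05 0 0 0;0 0 0 0 .19 0;0 0 0 0 .19 0;0 0 0 0 0 0;0 0 0 0 0 0"}}

```text
clock: 3.62
position: [0.4369, 0.1037, 0.2917]
eef_rot: [-3.111, 0.287, 2.996]
ft_force: [-0.3, -0.5, 0.7]
grip_width: 0.099
gripper_force: 0.0
```

```bash
python3 - <<'E'
from st import *
print(s["joint_pos"].round(3))
W=B@Ro.from_euler('y',-.30).as_matrix()@np.diag([-1,1,-1])  # wanted axes
W=B@np.column_stack([[-np.cos(.3),0,-np.sin(.3)],[0,1,0],[np.sin(.3),0,-np.cos(.3)]])
rv=Ro.from_matrix(R.T@W).as_rotvec(); print("turn",(rv/(np.pi/4)).round(3))
want=B@np.array([-.165,-.003,.012])+M
print("after turn shift",(W.T@(want-W[:,2]*robot.tip_extent-p)/.75).round(4))
E
```

```text
t 3.625 tcp [0.4369 0.1037 0.2917] tip in box [-0.1822  0.0152  0.1189] F [-0.3 -0.5  0.7] w 0.09857270504836121
tool axes in box
 [[-0.959  0.019  0.283]
 [ 0.01   0.999 -0.033]
 [-0.284 -0.029 -0.959]]
[ 0.121  0.097  1.881 -0.133  0.898 -1.231]
turn [-0.042 -0.016 -0.012]
after turn shift [ 0.0213 -0.0272  0.1429]
```

Request:
{"op": "move_arm", "data": {"rows": "0 0 0 -.042 -.016 -.012;.007 -.009 .0476 0 0 0;.007 -.009 .0476 0 0 0;.007 -.009 .0476 0 0 0;0 0 0 0 0 0;0 0 0 0 0 0"}}

```text
clock: 4.38
position: [0.451, 0.0819, 0.186]
eef_rot: [-3.142, 0.3, 3.007]
ft_force: [-0.6, 0.4, 0.0]
grip_width: 0.098
gripper_force: 0.0
```

```bash
python3 - <<'E'
from st import *
print(s["joint_pos"].round(3))
print(shift([-.165,-.003,.012]),shift([-.10,-.003,.012]))
im=robot.camera("top");im2=robot.camera("side")
a=cv2.resize(im[145:245,215:345,::-1],(390,300)); b=cv2.resize(im2[160:290,190:359,::-1],(390,300))
cv2.imwrite("pics/c3.png",np.hstack([a,b]))
E
```

```text
t 4.375 tcp [0.451  0.0819 0.186 ] tip in box [-0.1646 -0.0023  0.0134] F [-0.6  0.4  0. ] w 0.09752940225913277
tool axes in box
 [[-0.955 -0.     0.295]
 [-0.     1.     0.   ]
 [-0.295 -0.    -0.955]]
[ 0.041  0.252  2.041 -0.098  0.556 -1.319]
[ 0.0011 -0.001   0.0016] [-0.0817 -0.001   0.0272]
```

View pics/c3.png

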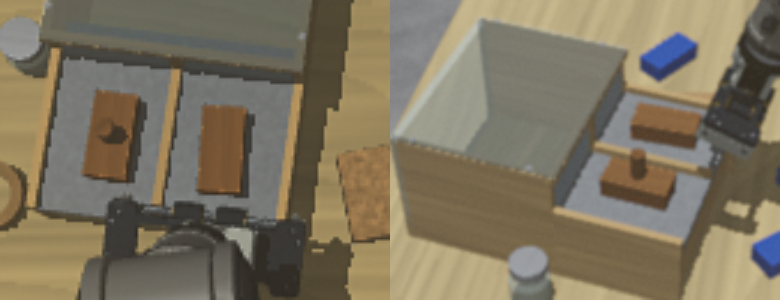

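The fingers sit just behind the plain block, at crop (205,212) against the block's rear at (220,190). I'm pushing along the lane in stages.

Request:
{"op": "move_arm", "data": {"rows": "-.0204 0 .0063 0 0 0;-.0204 0 .0063 0 0 0;-.0204 0 .0063 0 0 0;-.0204 0 .0063 0 0 0;-.0204 0 .0063 0 0 0;0 0 0 0 0 0"}}

```text
clock: 5.22
position: [0.5318, 0.0705, 0.1848]
eef_rot: [-3.142, 0.299, 3.006]
ft_force: [0.6, 0.5, -0.4]
grip_width: 0.102
gripper_force: 0.0
```

```bash
python3 - <<'E'
from st import *
print(s["joint_pos"].round(3))
print(shift([-.03,-.003,.012]),shift([-.01,-.003,.012]))
im=robot.camera("top");im2=robot.camera("side")
a=cv2.resize(im[145:245,215:345,::-1],(390,300)); b=cv2.resize(im2[160:290,190:359,::-1],(390,300))
cv2.imwrite("pics/c4.png",np.hstack([a,b]))
E
```

```text
t 5.225 tcp [0.5318 0.0705 0.1848] tip in box [-0.0829 -0.0027  0.0122] F [ 0.6  0.5 -0.4] w 0.1015413514824916
tool axes in box
 [[-0.956  0.001  0.295]
 [ 0.001  1.    -0.   ]
 [-0.295 -0.    -0.956]]
[ 0.009  0.376  1.849 -0.073  0.623 -1.373]
[-0.0673 -0.0003  0.0211] [-0.0928 -0.0003  0.0289]
```

View pics/c4.png

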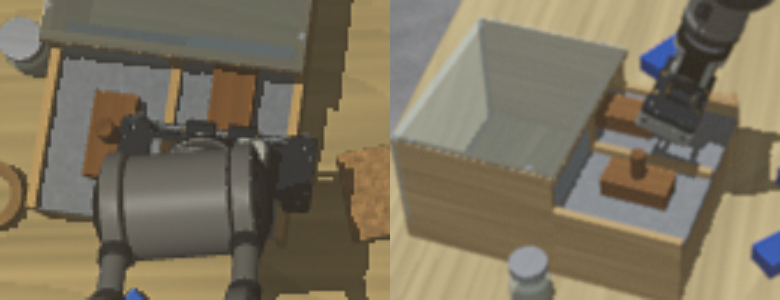

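The plain block is square and now at the flap, crop (230,95). The pegged block hasn't moved. I'm continuing the push, drifting 3 mm away from the peg.

Request:
{"op": "move_arm", "data": {"rows": "-.0175 -.001 .0053 0 0 0;-.0175 -.001 .0053 0 0 0;-.0175 -.001 .0053 0 0 0;-.0175 -.001 .0053 0 0 0;0 0 0 0 0 0;0 0 0 0 0 0"}}

```text
clock: 6.08
position: [0.5839, 0.0605, 0.1847]
eef_rot: [-3.141, 0.297, 3.006]
ft_force: [0.0, -0.1, 0.2]
grip_width: 0.098
gripper_force: 0.0
```

```bash
python3 - <<'E'
from st import *
print(shift([-.02,-.006,.013]),shift([-.008,-.006,.014]))
im=robot.camera("top");im2=robot.camera("side")
a=cv2.resize(im[85:245,215:345,::-1],(390,480)); b=cv2.resize(im2[130:290,190:320,::-1],(390,480))
cv2.imwrite("pics/c5.png",np.hstack([a,b]))
E
```

```text
t 6.075 tcp [0.5839 0.0605 0.1847] tip in box [-0.0301 -0.0057  0.0121] F [ 0.  -0.1  0.2] w 0.09810562770997783
tool axes in box
 [[-0.956  0.     0.293]
 [ 0.     1.    -0.   ]
 [-0.293 -0.    -0.956]]
[-0.0133 -0.0005  0.0028] [-0.029  -0.0005  0.0062]
```

View pics/c5.png

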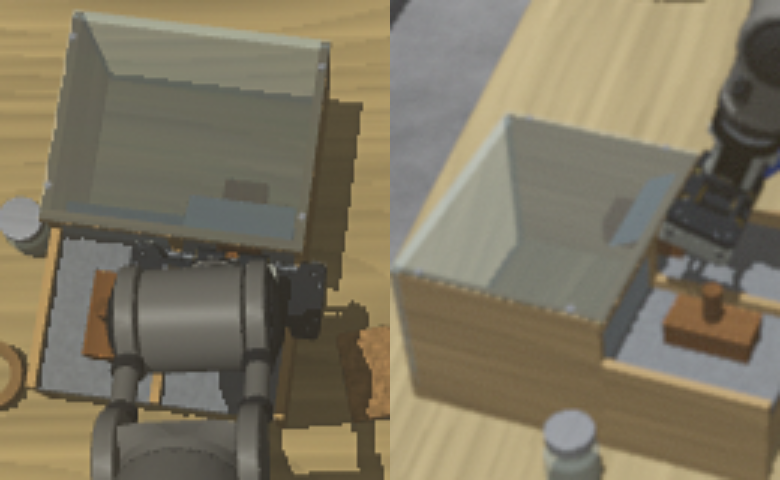

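The flap is open, with the blue sheet at crop (240,215), and the block pokes through at (245,190). I'm pushing the last 20 mm.

Request:
{"op": "move_arm", "data": {"rows": "-.0088 0 .0022 0 0 0;-.0088 0 .0022 0 0 0;-.0088 0 .0022 0 0 0;0 0 0 0 0 0;0 0 0 0 0 0"}}

```text
clock: 6.8
position: [0.6043, 0.0577, 0.1859]
eef_rot: [-3.141, 0.298, 3.006]
ft_force: [-0.2, -1.1, 0.7]
grip_width: 0.101
gripper_force: 0.0
```

```bash
python3 - <<'E'
from st import *
im=robot.camera("top");im2=robot.camera("side")
a=cv2.resize(im[85:245,215:345,::-1],(390,480)); b=cv2.resize(im2[130:290,190:320,::-1],(390,480))
cv2.imwrite("pics/c6.png",np.hstack([a,b]))
E
```

```text
t 6.8 tcp [0.6043 0.0577 0.1859] tip in box [-0.0095 -0.0057  0.0133] F [-0.2 -1.1  0.7] w 0.10094772441578885
tool axes in box
 [[-0.956  0.     0.293]
 [ 0.     1.    -0.   ]
 [-0.293 -0.    -0.956]]
```

View pics/c6.png

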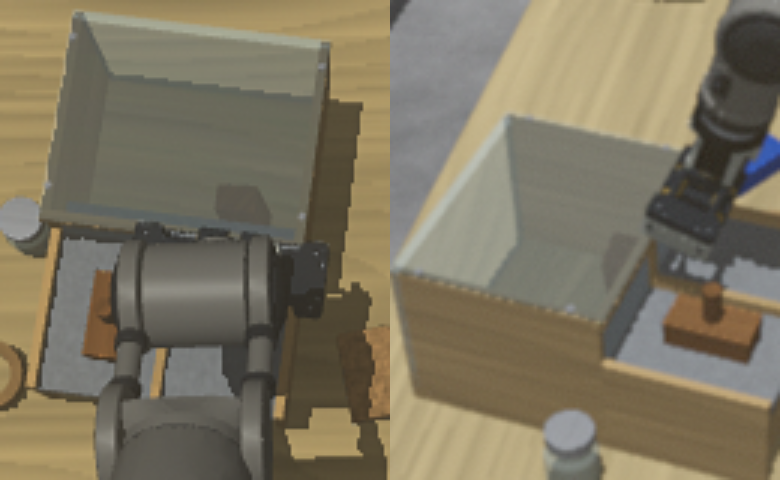

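The block has dropped into the bin, crop (242,205), and the flap appears shut. I'm drawing back, then going up.

Request:
{"op": "move_arm", "data": {"rows": ".0255 0 -.0078 0 0 0;.0255 0 -.0078 0 0 0;-.0195 0 -.0635 0 0 0;-.0195 0 -.0635 0 0 0;.06 0 -.0184 0 0 0;.06 0 -.0184 0 0 0;.06 0 -.0184 0 0 0;.06 0 -.0184 0 0 0;0 0 0 0 0 0;0 0 0 0 0 0"}}

```text
clock: 8.15
position: [0.3789, 0.0885, 0.2862]
eef_rot: [3.141, 0.3, 3.007]
ft_force: [-0.3, -1.0, -0.4]
grip_width: 0.095
gripper_force: 0.0
```

```bash
python3 - <<'E'
from st import *
im=robot.camera("top");im2=robot.camera("side")
m=brown(im); m[:150]=0; m[230:]=0; m[:,:225]=0; m[:,268:]=0
for c in cv2.findContours(m,0,2)[0]:
    if cv2.contourArea(c)>100: print(cv2.minAreaRect(c))
a=cv2.resize(im[85:245,215:345,::-1],(390,480)); b=cv2.resize(im2[130:290,190:320,::-1],(390,480))
cv2.imwrite("pics/c7.png",np.hstack([a,b]))
E
```

```text
t 8.15 tcp [0.3789 0.0885 0.2862] tip in box [-0.2368 -0.0054  0.1137] F [-0.3 -1.  -0.4] w 0.0948605747920772
tool axes in box
 [[-0.955 -0.     0.295]
 [ 0.     1.     0.   ]
 [-0.295  0.    -0.955]]
((251.77027893066406, 189.87838745117188), (15.289106369018555, 29.42742156982422), 9.462322235107422)
```

View pics/c7.png

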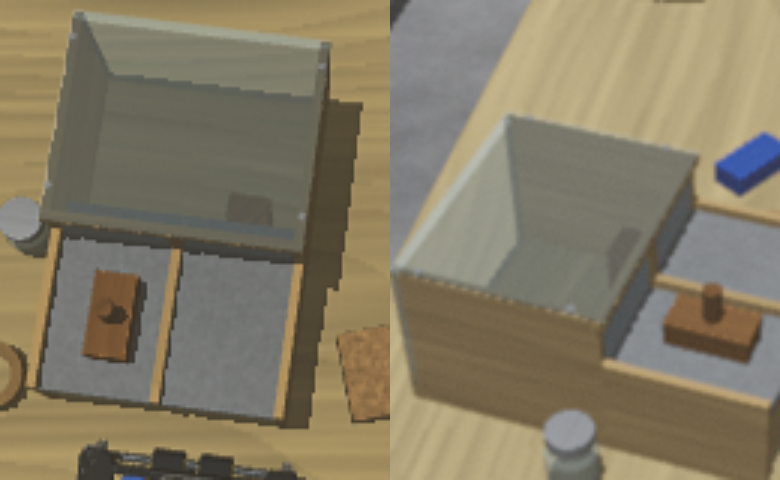

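The block is in the bin at crop (248,208), both flaps hang shut, and the pegged block hasn't moved. I'm handing in.

```bash
python3 -c "
from cell import robot
print(robot.close_job())"
```

```text
the job is handed in; nothing more can be done
None
```

I pushed the plain block through the right flap and it dropped into the bin. In the last pictures both flaps hang shut and the pegged block is where it was; the job is handed in, with no verdict returned.

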